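# Release a funnel shaker from its transport lock

### The job

Get the funnel shaker ready to run: snap the red transport bar forward out of its two spring clips and lay it in the aluminium tray. Then lift the yellow lockout collar on the lever, push the lever through the gate all the way to its far stop, and let the collar drop fully home. Do not disturb the glassware, rubber bulb or tube rack standing around.

Things in the scene. Friction and masses are not known exactly. Their poses are not given: they have to be found in the camera images.
- shaker: Shaker drive unit, ivory housing 190 x 250 x 65 mm (x, y, z) with a blue stripe along the front, fixed to the bench. Origin: centre of its underside; x points from its front (near the robot) to its back, y to its left, z up. The lever stands on top in the plane y = -65 mm; the two clips stand on the top at y = 20 and y = 80 mm.
- clip_mid (a point): Midway between the two steel spring clips, on the bar's seat: 32 mm behind and 50 mm left of the shaker's centre, 120 mm above the bench; shaker axes. C-shaped clips 12 mm wide, 48 mm free between them, mouths facing shaker -x. Pulled straight to -x the bar snaps out with about 10 N, is clear of the jaws after 20 mm (they block it upwards before) and has 28 mm or more to the lever.
- bar_center (a point): Red transport bar, round, 16 mm diameter, 185 mm long, 80 g, black bands at its ends; this point is its centre and its y axis is the bar's length. It starts in the clips, parallel to shaker y, and reaches across the lever's path, behind the lever, so that the lever cannot go to its far stop.
- bar_grip (a point): Point on the bar's axis 47.5 mm from its centre towards its own +y end, midway between the clips at the start: the place where fingers can straddle the bar between the clips.
- tray: Shallow aluminium tray, fixed, 150 x 250 mm (x, y) and 30 mm high, walls and floor 4 mm thick. Origin: centre of its underside; long side along its y.
- lever_pivot (a point): Pivot of the lever: its axis is the shaker's y axis, 70 mm above the bench. The gate is two steel cheeks 5 mm thick beside the lever, 26 to 36 mm apart, which rise 30 mm above the housing, with red teeth on them up to 55 mm from the pivot.
- lever (a joint): Lever angle, rad. 0: front stop, leaning 0.5 rad from upright towards the shaker's front; 1.0: far stop, leaning 0.5 rad towards its back (+x). It has friction (about 3 N at the collar) and stays where it is left. With the collar down, the red gate teeth stop it at about 0.29; with the collar raised it passes; from about 0.72 the collar can drop again.
- collar (a joint): Lift of the collar along the lever, m. 0: fully down (home); 0.014: top. A spring holds it down (about 4 N at 0, 7 N at the top). It must be raised at least 0.009 to pass the gate.
- collar_mid (a point): Middle of the yellow lockout collar's grip: a roller 24 mm in diameter and 40 mm long lying along shaker y across the lever, 81 mm from the pivot when down; z runs up along the lever. Pinch it by its two flat ends, along shaker y; it swivels freely about that line, so the fingers need not tilt with the lever. Above it on the lever sits a black knob 24 mm in diameter, which does not lift.
- lever_top (a point): Top of the lever's black knob, 125 mm from the pivot along the lever.
- reagent: Amber reagent bottle, 60 mm diameter, 155 mm high, loose bystander. Origin: centre of its underside.
- beaker: Glass beaker, 68 mm diameter, 85 mm high, loose bystander in front of the shaker. Origin: centre of its underside.
- bulb: Red-brown rubber pipette bulb standing on its base, 58 mm diameter, 85 mm high, loose bystander in front of the tray. Origin: centre of its underside.
- rack: Wooden test-tube rack with four stoppered tubes, 55 x 150 mm (x, y), 110 mm high, loose bystander behind the shaker. Origin: centre of its underside.
Things that resemble listed ones, but are neither listed nor needed, are in the scene too. Of the things shaped like the part that bears bar_center, the red one is meant.

How it is judged:
By the outcome, as a careful person would: the job done as asked, in the order asked, and still so for the second after the job is handed in, with the robot touching nothing.
It also fails if it takes over 64 s, if anything falls off the work surface, if the arm or the gripper's body presses on something with over 40 N, if the wrist force passes 120 N, or if a joint passes its speed limit or range.

### The arm

A 7-joint arm with a two-finger parallel gripper is mounted at the origin on the work surface. World frame = base frame: x ahead of the robot, y to its left, z up, the work surface at z = 0. Lengths are in m, angles in rad, forces in N, time in s.
With the tool pointing down it reaches from about 0.4 to 0.85 m from the base axis. Payload 10.4 kg.
Tool frame: the origin (TCP) lies on the centre line of the jaws, within the pads' length; the fingertips stand 22 mm ahead of it and the grasp point (between the pads) lies 3 mm ahead of it; z points along the fingers, y is the direction in which the jaws open and shut (so a half turn about z gives the same grasp; the last joint's range is limited). The gripper opens to 85 mm and grips with 20 to 120 N. Pads are 22 mm wide; open, the fingers measure 114 mm over their backs; the gripper's body (76 mm by 85 mm) begins 54 mm behind the grasp point. The pads swing forward as they close: fully open they stand 13 mm farther back than shut.
Start: joints at [1.319, 0.332, -0.065, 1.46, 0.022, 1.35, -0.088], TCP at [0.142, -0.609, 0.217] pointing down, gripper open.
Joint ranges: [-2.6, 2.6], [-0.5, 2.12], [-1.47, 1.34], [0.16, 2.42], [-1.27, 4.41], [0.06, 2.06], [-2.6, 2.6]. Speed limits (rad/s): [2.22, 2.22, 2.79, 2.79, 3.14, 3.14, 3.14].

### API

Orientations are given as a unit quaternion [w, x, y, z].
In Python, from rig import manip gives the robot as it stands. The module is installed in compiled form; this text tells all that it offers.
- The arm moves only by the tool apply_moves, never from a script. Its argument "plan" is one flat list of numbers, 5 for each row, row after row: the closure in counts, from 0 (fully open) to 255 (shut), then the shift along the tool's x, y, z in mm, then the turn about the tool's z in rad. A call has exactly 8 rows; each row is the pose to reach, as a shift and turn from the pose commanded when the call began, along the tool's axes at that moment; what a row does not reach only later rows make up. A row lasts 1/8 s, in which the tool goes at most 62.5 mm and 10.7 degrees, less where a joint would pass 70% of its speed; a pose out of reach is approached as far as the arm can. A call with a gripper value outside its range is refused whole. The fingers move at their own pace and stop on an object; "force" is the grip in N (left out, the last holds). Time passes only in rows, so rows that repeat a pose let the fingers close, or fill a call up. It gives the time, the measured TCP pose, the force and the opening at its end, in the units of the state.
- manip.observe(): the state, without advancing time (a new reading comes with each control period).
- manip.camera(name): name is "scene" or "top"; returns the picture (384x512x3 uint8, blue, green, red); there is no depth.
- manip.camera_params(name): a dict with "fx", "fy", "cx", "cy" (pixels), "R" (3x3) and "t" (3): a world point X has camera coordinates R X + t. Camera axes: x right, y down, z forward; pixel columns grow to the right and rows downward; lengths in m; the calibration is good to about 2 mm. A picture is of the moment at which its call begins. camera_params takes no time and is no camera call.
- manip.close_job(): hands the job in, once; it reports no verdict.
The state is a dict: "t": time; "joint_pos": joint angles; "qd": joint speeds; "joint_torque": joint torques, N m; "ee_pos": TCP position; "tool_rot": TCP orientation; "ft_force": force on the tool from outside, world axes, zero at the start; "ft_torque": the same for the moment, N m; "width": finger opening in m.
Only numpy, scipy, OpenCV 4.12 (cv2) and the standard library are available. Lean on these libraries where they do the work, as an engineer would, in place of code of your own. Each camera call takes 0.05 s, during which the arm holds its last target. There are 200 camera calls.

## Working session

There is one attempt and no reset: what is moved stays moved. The work goes in short steps, Python scripts to look and compute and a tool call to move; the robot and the scene stay as the last step left them, time stands still between calls to the robot, and variables do not carry over. Pictures are saved under pics/ and viewed, about 8 in all and at most 12, crops included, and the job is handed in when it is done.

Besides the shell and the picture viewer there is one more tool, called after "Call:" as name(argument=value, ...), one argument or row to a line, values as JSON. apply_moves: Moves the arm, as the interface text tells. Its arguments: {"type":"object","properties":{"plan":{"type":"array"},"force":{"type":"number"}},"required":["plan"]}

```bash
mkdir -p pics; python3 - <<'E'
from rig import manip
import cv2,numpy as np
for n in("scene","top"):
    im=manip.camera(n); cv2.imwrite(f"pics/{n}0.png",im)
    p=manip.camera_params(n); print(n,p["fx"],p["fy"],p["cx"],p["cy"],np.round(p["R"],4).tolist(),np.round(p["t"],4).tolist())
o=manip.observe(); print({k:np.round(v,4).tolist() for k,v in o.items()})
E
```

```text
scene 368.8125491327667 368.8125491327667 260.438376476026 184.94195612651035 [[-0.3469, 0.9378, -0.0116], [0.6698, 0.2391, -0.703], [-0.6565, -0.2517, -0.7111]] [0.06, -0.2073, 1.3741]
top 364.0290684849604 364.0290684849604 245.54521352599684 190.29881263180386 [[0.0211, -0.9997, -0.0086], [-0.9955, -0.0202, -0.0927], [0.0925, 0.0105, -0.9957]] [0.0787, 0.4494, 1.1992]
{'t': 0.1, 'joint_pos': [1.3194, 0.3328, -0.0647, 1.4609, 0.0216, 1.3499, -0.0885], 'qd': [-0.0006, -0.0018, -0.0006, -0.0013, 0.0008, 0.0007, -0.002], 'joint_torque': [0.0018, -62.6748, 0.0493, -39.2436, 0.0162, 0.0069, -0.0], 'ee_pos': [0.1417, -0.6083, 0.2163], 'tool_rot': [-0.0007, 0.9935, 0.1142, -0.0001], 'ft_force': [-0.2889, 0.2014, 0.0107], 'ft_torque': [0.0038, -0.0187, 0.0188], 'width': 0.0854}
```

View pics/scene0.png

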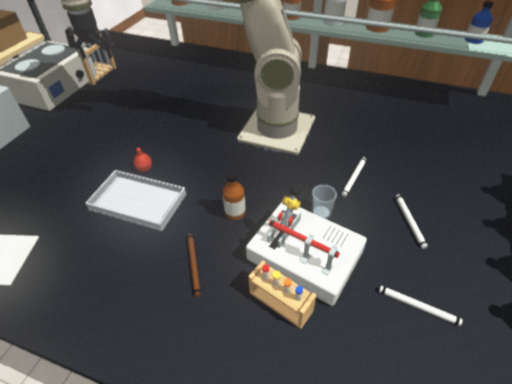

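View pics/top0.png

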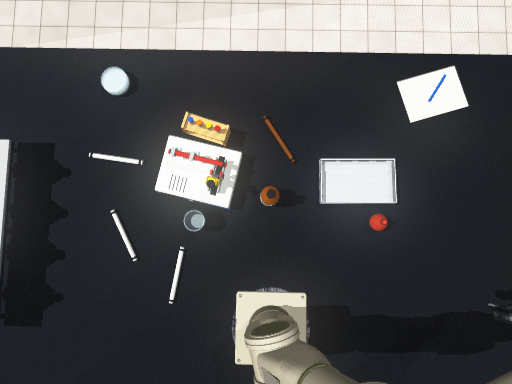

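The pictures show the shaker at about (200,172) in top and (307,250) in scene. The tray is at (358,181) in top, with the beaker at (194,220), the bottle at (269,196), the bulb at (378,222) and the rack at (205,128). Next I'll measure with masks.

```bash
cat > h.py <<'E'
import cv2,numpy as np
from rig import manip
P={n:manip.camera_params(n) for n in("scene","top")}
def ray(n,u,v):
    p=P[n];R=np.array(p["R"]);d=R.T@np.array([(u-p["cx"])/p["fx"],(v-p["cy"])/p["fy"],1]);return -R.T@np.array(p["t"]),d
def onz(n,u,v,z):
    c,d=ray(n,u,v);return c+d*(z-c[2])/d[2]
def tri(a,b):
    c1,d1=ray("scene",*a);c2,d2=ray("top",*b)
    s=np.linalg.lstsq(np.c_[d1,-d2],c2-c1,rcond=None)[0];q1,q2=c1+s[0]*d1,c2+s[1]*d2
    return (q1+q2)/2,np.linalg.norm(q1-q2)
def proj(n,X):
    p=P[n];q=np.array(p["R"])@np.asarray(X)+np.array(p["t"]);return np.array([p["fx"]*q[0]/q[2]+p["cx"],p["fy"]*q[1]/q[2]+p["cy"]])
E
python3 - <<'E'
from h import *
t=cv2.imread("pics/top0.png");s=cv2.imread("pics/scene0.png")
def big(im,x,y,w,h,k): return cv2.resize(im[y:y+h,x:x+w],None,fx=k,fy=k,interpolation=cv2.INTER_CUBIC)
a=big(s,240,185,130,120,4.5);b=big(t,150,105,100,110,4.9)
h=min(a.shape[0],b.shape[0]);cv2.imwrite("pics/c1.png",cv2.resize(np.hstack([a[:h,:585],b[:h]]),None,fx=.74,fy=.74))
def blobs(n,im,lo,hi,z,roi=None,mn=15):
    hsv=cv2.cvtColor(im,cv2.COLOR_BGR2HSV);m=cv2.inRange(hsv,np.array(lo),np.array(hi))
    if roi: k=np.zeros_like(m);x,y,w,h=roi;k[y:y+h,x:x+w]=1;m*=k
    for c in cv2.findContours(m,cv2.RETR_EXTERNAL,cv2.CHAIN_APPROX_NONE)[0]:
        if cv2.contourArea(c)<mn: continue
        r=cv2.minAreaRect(c);print(n,"c",np.round(r[0],1),"sz",np.round(r[1],1),"a",round(r[2],1),"pts",[np.round(onz(n,*q,z)[:2],3).tolist() for q in cv2.boxPoints(r)],"ctr",np.round(onz(n,*r[0],z)[:2],4))
print("tray top");blobs("top",t,(0,0,110),(180,60,255),.03,(300,140,120,80),200)
print("shaker");blobs("top",t,(0,0,130),(180,70,255),.065,(148,130,100,85),200)
print("red");blobs("top",t,(0,150,90),(6,255,255),.12,(150,130,100,80));blobs("scene",s,(0,150,90),(6,255,255),.12,(240,190,130,80))
print("yellow");blobs("top",t,(18,150,90),(35,255,255),.14,(190,150,60,60),4);blobs("scene",s,(18,150,90),(35,255,255),.14,(270,180,40,50),4)
E
```

```text
tray top
top c [357.5 180.5] sz [45. 77.] a 90.0 pts [[0.56, -0.156], [0.565, -0.413], [0.415, -0.41], [0.41, -0.156]] ctr [ 0.4871 -0.2839]
shaker
top c [197.7 171.5] sz [76.7 59.5] a 13.5 pts [[0.434, 0.386], [0.626, 0.348], [0.571, 0.102], [0.381, 0.143]] ctr [0.5019 0.2443]
red
top c [208.  160.1] sz [28.6  4.1] a 15.3 pts [[0.535, 0.25], [0.548, 0.247], [0.526, 0.161], [0.513, 0.164]] ctr [0.5302 0.2056]
top c [181.9 153.9] sz [13.8  3.6] a 14.0 pts [[0.548, 0.31], [0.559, 0.307], [0.549, 0.265], [0.538, 0.267]] ctr [0.5484 0.2874]
scene c [265. 267.] sz [4. 6.] a 90.0 pts [[0.639, 0.178], [0.635, 0.19], [0.644, 0.194], [0.649, 0.181]] ctr [0.6417 0.1858]
scene c [320. 246.] sz [17.9  3.6] a 26.6 pts [[0.545, 0.266], [0.535, 0.267], [0.545, 0.308], [0.555, 0.306]] ctr [0.5451 0.2871]
scene c [288.9 230.7] sz [34.4  4. ] a 26.6 pts [[0.523, 0.163], [0.511, 0.163], [0.531, 0.247], [0.542, 0.246]] ctr [0.527  0.2058]
yellow
top c [212.7 180.1] sz [12.6  6. ] a 18.4 pts [[0.463, 0.208], [0.48, 0.203], [0.469, 0.166], [0.451, 0.171]] ctr [0.4658 0.1872]
scene c [291.3 202.2] sz [16.3  8.7] a 15.9 pts [[0.468, 0.169], [0.438, 0.166], [0.44, 0.208], [0.469, 0.21]] ctr [0.4538 0.1886]
```

View pics/c1.png

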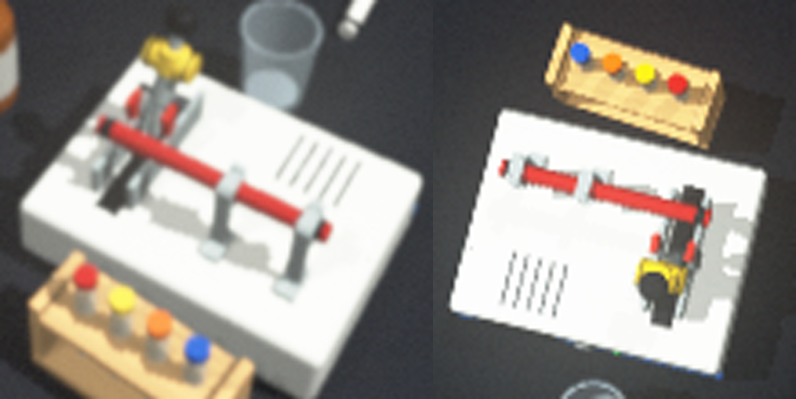

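The crop shows the bar seated in both clips at top (170–232, 150–165), behind the lever. The collar is at top (213,180) and scene (291,202), with the lever leaning to the front. Next I'll triangulate and work out the first move.

```bash
cat >> h.py <<'E'
def state():
    o=manip.observe();w,x,y,z=o["tool_rot"]
    from scipy.spatial.transform import Rotation as Ro
    R=Ro.from_quat([x,y,z,w]).as_matrix();return o,np.array(o["ee_pos"]),R
def go(*wps):
    "wps: (x,y,z,phi) world, from the current pose -> tool shift mm and turn"
    o,p,R=state();phi=np.arctan2(R[1,0],R[0,0])
    print("t",round(o["t"],2),"p",np.round(p,4),"phi",round(phi,4),"w",round(o["width"],4),"F",np.round(o["ft_force"],1),"tilt",np.round(R[:,2],3))
    for w in wps:
        print(w,"->",np.round(R.T@(np.array(w[:3])-p)*1000,1),"turn",round(-((w[3]-phi+np.pi)%(2*np.pi)-np.pi),3))
E
python3 - <<'E'
from h import *
print("bar between clips",tri((320,246),(181.9,153.9)));print("bar lever part",tri((288.9,230.7),(208,160.1)));print("collar",tri((291.3,202.2),(212.7,180.1)))
for n,u in(("beaker",(194,220)),("bottle",(269,196)),("bulb",(378,222)),("rack",(205,128))):
    print(n,onz("top",*u,.08))
# shaker x extents checks: housing corners from shaker centre guess
y=-.218;R=np.array([[np.cos(y),-np.sin(y)],[np.sin(y),np.cos(y)]])
c=np.array([.547,.287])-R@[.032,.05];print("shaker c",c)
for k in((-1,-1),(-1,1),(1,-1),(1,1)):
    q=c+R@[.095*k[0],.125*k[1]];print(np.round(proj("top",[*q,.065])),np.round(proj("scene",[*q,.065])))
go((.35,-.25,.26,1.0),(.544,.286,.26,1.353))
E
```

```text
bar between clips (array([0.54756532, 0.28706811, 0.12320783]), np.float64(0.0005055918034469421))
bar lever part (array([0.52955452, 0.20577223, 0.12313154]), np.float64(0.0013193850987550894))
collar (array([0.46370745, 0.18842131, 0.15007153]), np.float64(0.005091127365691351))
beaker [0.34432826 0.24870353 0.08      ]
bottle [0.42547061 0.01227689 0.08      ]
bulb [ 0.35023759 -0.3325838   0.08      ]
rack [0.64250561 0.22315393 0.08      ]
shaker c [0.50494351 0.24510428]
[228. 208.] [282. 199.]
[153. 190.] [366. 237.]
[242. 151.] [243. 246.]
[168. 134.] [335. 295.]
t 0.1 p [ 0.1417 -0.6083  0.2163] phi 0.2288 w 0.0854 F [-0.3  0.2  0. ] tilt [-0.     0.001 -1.   ]
(0.35, -0.25, 0.26, 1.0) -> [ 284.2 -301.8  -43.3] turn -0.771
(0.544, 0.286, 0.26, 1.353) -> [ 594.7 -779.8  -42.7] turn -1.124
```

The bar axis comes out at about (0.547, 0.287, 0.12) with yaw −0.218, which agrees with the housing corners. First move.

Call:
apply_moves(
  plan=[0, 36, -38, -15, -0.1, 0, 72, -76, -30, -0.2, 0, 108, -114, -43, -0.3, 0, 144, -152, -43, -0.4, 0, 180, -190, -43, -0.5, 0, 216, -228, -43, -0.6, 0, 252, -266, -43, -0.7, 0, 284, -302, -43, -0.77],
  force=60,
)

```text
t: 1.1
ee_pos: [0.3505, -0.2484, 0.2599]
tool_rot: [0.0, 0.877, 0.48, -0.0]
ft_force: [0.9, 0.5, 0.6]
width: 0.0852
```

```bash
python3 -c "
from h import *
go((.46,.0,.26,1.2),(.5465,.2868,.26,1.353))"
```

```text
t 1.1 p [ 0.3505 -0.2484  0.2599] phi 1.002 w 0.0852 F [0.9 0.5 0.6] tilt [-0. -0. -1.]
(0.46, 0.0, 0.26, 1.2) -> [ 2.683e+02 -4.150e+01 -2.000e-01] turn -0.198
(0.5465, 0.2868, 0.26, 1.353) -> [ 5.565e+02 -1.230e+02 -3.000e-01] turn -0.351
```

Call:
apply_moves(
  plan=[0, 58, -12, 0, -0.04, 0, 116, -25, 0, -0.08, 0, 174, -38, 0, -0.13, 0, 232, -51, 0, -0.18, 0, 290, -64, 0, -0.22, 0, 348, -77, 0, -0.27, 0, 406, -90, 0, -0.31, 0, 464, -103, 0, -0.35],
)

```text
t: 2.1
ee_pos: [0.5151, 0.197, 0.2599]
tool_rot: [0.0, 0.781, 0.624, 0.0]
ft_force: [0.9, -1.6, 0.9]
width: 0.0854
```

```bash
python3 -c "
from h import *
go((.5465,.2868,.26,1.353),(.5465,.2868,.165,1.353),(.5465,.2868,.133,1.353))"
```

```text
t 2.1 p [0.5151 0.197  0.2599] phi 1.3486 w 0.0854 F [ 0.9 -1.6  0.9] tilt [ 0. -0. -1.]
(0.5465, 0.2868, 0.26, 1.353) -> [94.5 10.8 -0.1] turn -0.004
(0.5465, 0.2868, 0.165, 1.353) -> [94.5 10.8 94.9] turn -0.004
(0.5465, 0.2868, 0.133, 1.353) -> [ 94.5  10.8 126.9] turn -0.004
```

Call:
apply_moves(
  plan=[0, 50, 5, 0, 0, 0, 94, 11, 0, 0, 0, 94, 11, 40, 0, 0, 94, 11, 80, 0, 0, 94, 11, 105, 0, 0, 94, 11, 120, 0, 0, 94, 11, 127, 0, 0, 94, 11, 127, 0],
)

```text
t: 3.1
ee_pos: [0.546, 0.2851, 0.1333]
tool_rot: [0.0, 0.781, 0.624, 0.0]
ft_force: [0.2, -0.8, 0.1]
width: 0.0857
```

```bash
python3 - <<'E'
from h import *
go((.5465,.2868,.133,1.353))
a=manip.camera("scene")[180:300,240:380];b=manip.camera("top")[110:230,140:260]
cv2.imwrite("pics/g1.png",cv2.resize(np.hstack([a,b]),None,fx=3,fy=3,interpolation=cv2.INTER_CUBIC))
E
```

```text
t 3.1 p [0.546  0.2851 0.1333] phi 1.3487 w 0.0857 F [ 0.2 -0.8  0.1] tilt [ 0.  0. -1.]
(0.5465, 0.2868, 0.133, 1.353) -> [1.8 0.1 0.3] turn -0.004
```

View pics/g1.png

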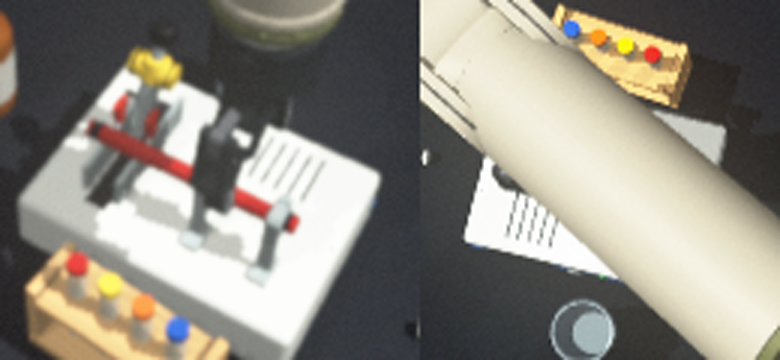

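The scene crop shows the fingers straddling the bar between the clips, with the back finger at about crop (222,160). The top view is blocked by the arm. The pose agrees with the target, so I'll close.

Call:
apply_moves(
  plan=[120, 2, 0, 0, 0, 200, 2, 0, 0, 0, 230, 2, 0, 0, 0, 255, 2, 0, 0, 0, 255, 2, 0, 0, 0, 255, 2, 0, 0, 0, 255, 2, 0, 0, 0, 255, 2, 0, 0, 0],
  force=70,
)

```text
t: 4.2
ee_pos: [0.5463, 0.287, 0.133]
tool_rot: [0.0, 0.781, 0.624, -0.0]
ft_force: [-0.3, -0.1, 0.1]
width: 0.0003
```

```bash
python3 -c "
from h import *
go((.5465-.024*.976,.2868+.024*.217,.133,1.353))"
```

```text
t 4.2 p [0.5463 0.287  0.133 ] phi 1.3488 w 0.0003 F [-0.3 -0.1  0.1] tilt [-0. -0. -1.]
(0.523076, 0.292008, 0.133, 1.353) -> [ -0.2 -23.7  -0. ] turn -0.004
```

The opening is 0, so the bar was missed. I'll look.

```bash
python3 - <<'E'
from h import *
a=manip.camera("scene")[180:300,240:380]
cv2.imwrite("pics/g2.png",cv2.resize(a,None,fx=5,fy=5,interpolation=cv2.INTER_CUBIC))
for X in((.5463,.287,.111),(.5463,.287,.12),(.5463,.287,.128),(.5463,.287,.17)): print(X,(proj("scene",X)-[240,180])*5)
E
```

```text
(0.5463, 0.287, 0.111) [397.27454785 343.11292492]
(0.5463, 0.287, 0.12) [399.25063252 331.88856808]
(0.5463, 0.287, 0.128) [401.03206762 321.76984006]
(0.5463, 0.287, 0.17) [410.7889522  266.34976835]
```

View pics/g2.png

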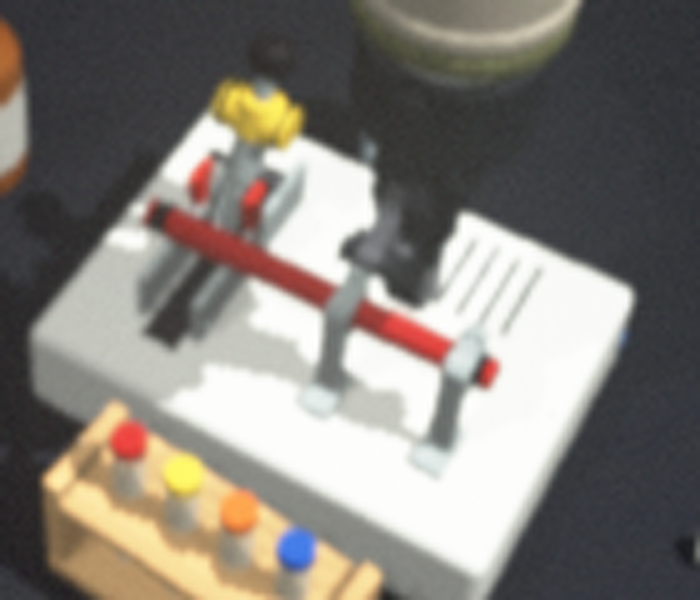

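The fingers ended at about crop (425,300), above or in front of the bar at (400,325), and the bar is still in its clips. I'll work out where the tips really are.

```bash
python3 - <<'E'
from h import *
for z in(.1,.111,.13,.145,.16): print(z,onz("scene",240+425/5,180+300/5,z))
print("base plate ctr top",onz("top",271.5,328,.01), onz("scene",277,131,.01))
o,p,R=state();print(o["joint_pos"],p,R.round(3).tolist(),o["width"],o["joint_torque"])
E
```

```text
0.1 [0.50935265 0.29276815 0.1       ]
0.111 [0.5176522  0.29346526 0.111     ]
0.13 [0.53198779 0.29466936 0.13      ]
0.145 [0.54330536 0.29561996 0.145     ]
0.16 [0.55462294 0.29657056 0.16      ]
base plate ctr top [-0.00121826 -0.00622183  0.01      ] [0.02186023 0.00891079 0.01      ]
[ 0.13579837  0.54334145 -0.9351374   1.55094252  0.44976711  1.27679236
 -1.08456475] [0.5462773  0.28692674 0.13295124] [[0.22, 0.975, -0.0], [0.975, -0.22, -0.0], [-0.0, 0.0, -1.0]] 5.2218984840805316e-05 [ 1.48052644e-03 -5.95498645e+01 -1.58672208e+01 -3.46194613e+01
  1.61995471e-02  2.63977716e-03 -3.45969602e-05]
```

```bash
python3 - <<'E'
from h import *
for z in(.11,.124,.14,.155): print("open back finger tip",z,(proj("scene",(.595,.274,z))-[240,180])*3, "front",(proj("scene",(.497,.296,z))-[240,180])*3)
for dz in(0,.02,.04): 
  print("closed tip",(proj("scene",(.5463,.287,.111+dz))-[240,180])*5)
s=cv2.imread("pics/scene0.png")
for q in((-.1,-.1),(-.1,.1),(.1,.1),(.1,-.1),(0,0)): print("base",q,proj("scene",(*q,0)),proj("top",(*q,0)))
E
```

```text
open back finger tip 0.11 [205.8230552  252.23327576] front [263.85980999 162.00453502]
open back finger tip 0.124 [207.34577671 241.91588622] front [265.93409961 151.35772589]
open back finger tip 0.14 [209.13158108 229.81594595] front [268.36259184 138.89288353]
open back finger tip 0.155 [210.85165596 218.16136402] front [270.69744877 126.90864767]
closed tip [397.27454785 343.11292492]
closed tip [401.70625258 317.94040269]
closed tip [406.28876107 291.91130014]
base (-0.1, -0.1) [260.66486433 109.88286586] [299.59943764 358.99305663]
base (-0.1, 0.1) [309.57315054 119.67782094] [238.38869075 357.46078021]
base (0.1, 0.1) [294.65837326 151.4991531 ] [239.76708979 294.9794148 ]
base (0.1, -0.1) [241.49799873 139.53875497] [300.04243021 296.37940105]
base (0, 0) [276.53826535 129.31575282] [269.42629662 326.71131086]
```

```bash
python3 - <<'E'
from h import *
# dark fingers vs. initial picture: rows where picture darkened, per row centre
a=cv2.imread("pics/scene0.png").astype(int);im=manip.camera("scene");cv2.imwrite("pics/s2.png",im)
d=(a.sum(2)-im.astype(int).sum(2))
a2=cv2.cvtColor(im,cv2.COLOR_BGR2GRAY)
for r in range(210,250): 
    c=np.where(a2[r,300:345]<75)[0]+300
    print(r,c.min() if len(c) else None,c.max() if len(c) else None,len(c),end=" | ")
E
```

```text
210 309 344 32 | 211 315 344 30 | 212 315 344 30 | 213 315 344 30 | 214 316 344 29 | 215 316 344 29 | 216 316 344 29 | 217 316 344 28 | 218 316 344 26 | 219 321 344 24 | 220 321 344 24 | 221 320 344 24 | 222 321 344 18 | 223 320 344 17 | 224 320 344 14 | 225 320 344 12 | 226 320 329 10 | 227 320 328 9 | 228 322 327 6 | 229 323 327 5 | 230 323 326 4 | 231 323 326 4 | 232 320 326 7 | 233 320 324 5 | 234 317 324 8 | 235 318 323 6 | 236 318 323 6 | 237 318 323 6 | 238 319 322 4 | 239 321 322 2 | 240 None None 0 | 241 None None 0 | 242 None None 0 | 243 None None 0 | 244 None None 0 | 245 None None 0 | 246 None None 0 | 247 None None 0 | 248 None None 0 | 249 None None 0 |
```

```bash
python3 - <<'E'
from h import *
p=np.array((.1417,-.6083,.2163));y=np.array((.224,-.975,0))
for z in(.0,-.022,-.009):
  for s in(-.05,0,.05): 
    q=p+y*s+[0,0,z];print(z,s,"scene",proj("scene",q).round(1),"top",proj("top",q).round(1))
s=cv2.imread("pics/scene0.png");t=cv2.imread("pics/top0.png")
a=cv2.resize(s[0:100,40:140],None,fx=4,fy=4,interpolation=cv2.INTER_CUBIC);b=cv2.resize(t[270:350,432:512],None,fx=5,fy=5,interpolation=cv2.INTER_CUBIC)
cv2.imwrite("pics/g3.png",np.hstack([a,b]))
E
```

```text
0.0 -0.05 scene [112.2  67.6] top [480.5 304.5]
0.0 0 scene [98.5 66.9] top [498.4 300.8]
0.0 0.05 scene [84.9 66.2] top [516.2 297. ]
-0.022 -0.05 scene [114.1  73.5] top [475.5 302.8]
-0.022 0 scene [100.5  72.7] top [493.  299.1]
-0.022 0.05 scene [87.1 72. ] top [510.4 295.4]
-0.009 -0.05 scene [113.  70.] top [478.4 303.8]
-0.009 0 scene [99.3 69.3] top [496.1 300.1]
-0.009 0.05 scene [85.8 68.5] top [513.8 296.3]
```

View pics/g3.png

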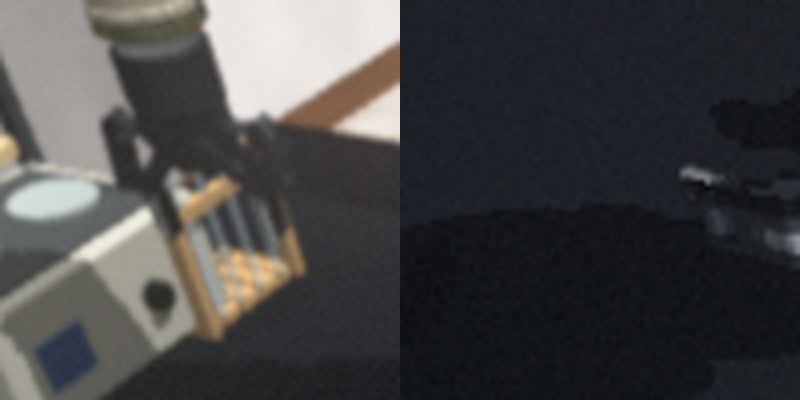

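The crops show open tips at about scene (85,57) and (110,57), and top (488,306). That is roughly 37–40 mm higher than the reported TCP minus 22 mm implies, and the missed closure fits the same offset. So the real tips are about 37 mm higher than reported. I'll reopen, go down 37 mm more (which still clears the housing either way) and grip again.

Call:
apply_moves(
  plan=[120, 0, 0, 0, 0, 0, 0, 0, 0, 0, 0, 0, 0, 0, 0, 0, 0, 0, 0, 0, 0, 0, 0, 10, 0, 0, 0, 0, 20, 0, 0, 0, 0, 30, 0, 0, 0, 0, 37, 0],
)

```text
t: 5.3
ee_pos: [0.546, 0.2868, 0.0949]
tool_rot: [-0.0, 0.781, 0.624, -0.0]
ft_force: [-0.3, 0.1, -0.0]
width: 0.0853
```

Call:
apply_moves(
  plan=[100, 0, 0, 0, 0, 170, 0, 0, 0, 0, 210, 0, 0, 0, 0, 230, 0, 0, 0, 0, 255, 0, 0, 0, 0, 255, 0, 0, 0, 0, 255, 0, 0, 0, 0, 255, 0, 0, 0, 0],
  force=70,
)

```text
t: 6.3
ee_pos: [0.5469, 0.2869, 0.0963]
tool_rot: [0.0, 0.781, 0.624, 0.001]
ft_force: [5.1, -0.4, 2.6]
width: 0.013
```

The grip is on the upper part of the bar: the chord is 13 mm and the tool is being pushed up, so the tips are about 5 mm above its axis. I'll open and go 13 mm deeper.

Call:
apply_moves(
  plan=[120, 0, 0, 0, 0, 60, 0, 0, 0, 0, 60, 0, 0, 0, 0, 60, 0, 0, 7, 0, 60, 0, 0, 13, 0, 60, 0, 0, 13, 0, 60, 0, 0, 13, 0, 60, 0, 0, 13, 0],
)

```text
t: 7.3
ee_pos: [0.5464, 0.287, 0.0832]
tool_rot: [0.0, 0.781, 0.624, 0.0]
ft_force: [0.4, 0.2, 0.6]
width: 0.0653
```

Call:
apply_moves(
  plan=[120, 0, 0, 0, 0, 170, 0, 0, 0, 0, 210, 0, 0, 0, 0, 230, 0, 0, 0, 0, 255, 0, 0, 0, 0, 255, 0, 0, 0, 0, 255, 0, 0, 0, 0, 255, 0, 0, 0, 0],
  force=70,
)

```text
t: 8.3
ee_pos: [0.5469, 0.2867, 0.0832]
tool_rot: [0.0, 0.781, 0.624, 0.0]
ft_force: [5.1, -1.3, 3.3]
width: 0.0141
```

```bash
python3 - <<'E'
from h import *
go((.5465,.2868,.133,1.353))
a=manip.camera("scene")[180:300,240:380]
cv2.imwrite("pics/g4.png",cv2.resize(a,None,fx=5,fy=5,interpolation=cv2.INTER_CUBIC))
E
```

```text
t 8.3 p [0.5469 0.2867 0.0832] phi 1.3484 w 0.0141 F [ 5.1 -1.3  3.3] tilt [ 0.001 -0.    -1.   ]
(0.5465, 0.2868, 0.133, 1.353) -> [  0.   -0.3 -49.8] turn -0.005
```

View pics/g4.png

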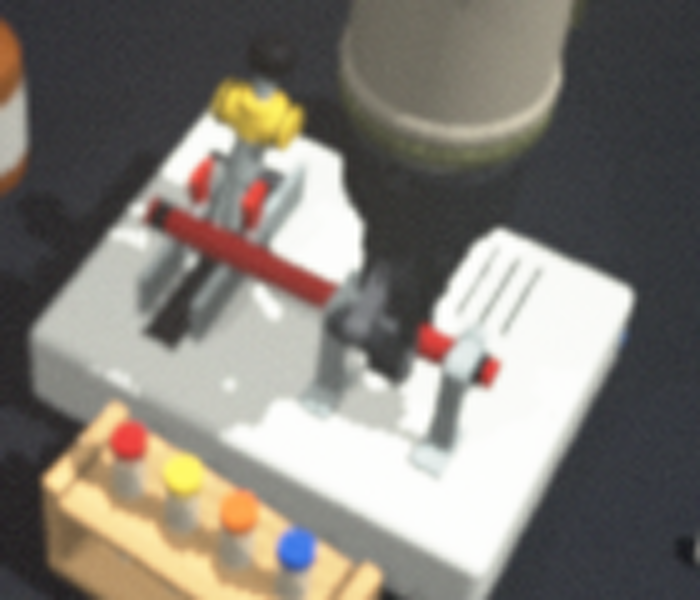

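The fingers now straddle the bar well: the tip is at about crop (390,375), below the bar axis at y≈330. Next I'll pull it forward 24 mm.

Call:
apply_moves(
  plan=[255, 0, -4, 0, 0, 255, 0, -8, 0, 0, 255, 0, -12, 0, 0, 255, 0, -16, 0, 0, 255, 0, -20, 0, 0, 255, 0, -24, 0, 0, 255, 0, -24, 0, 0, 255, 0, -24, 0, 0],
)

```text
t: 9.35
ee_pos: [0.523, 0.2921, 0.083]
tool_rot: [0.0, 0.781, 0.624, -0.0]
ft_force: [0.4, -0.0, -0.7]
width: 0.0138
```

```bash
python3 - <<'E'
from h import *
go((.5465,.2868,.133,1.353))
a=manip.camera("scene")[180:300,240:380]
cv2.imwrite("pics/g5.png",cv2.resize(a,None,fx=5,fy=5,interpolation=cv2.INTER_CUBIC))
E
```

```text
t 9.35 p [0.523  0.2921 0.083 ] phi 1.3486 w 0.0138 F [ 0.4 -0.  -0.7] tilt [ 0. -0. -1.]
(0.5465, 0.2868, 0.133, 1.353) -> [ -0.   24.1 -50. ] turn -0.004
```

View pics/g5.png

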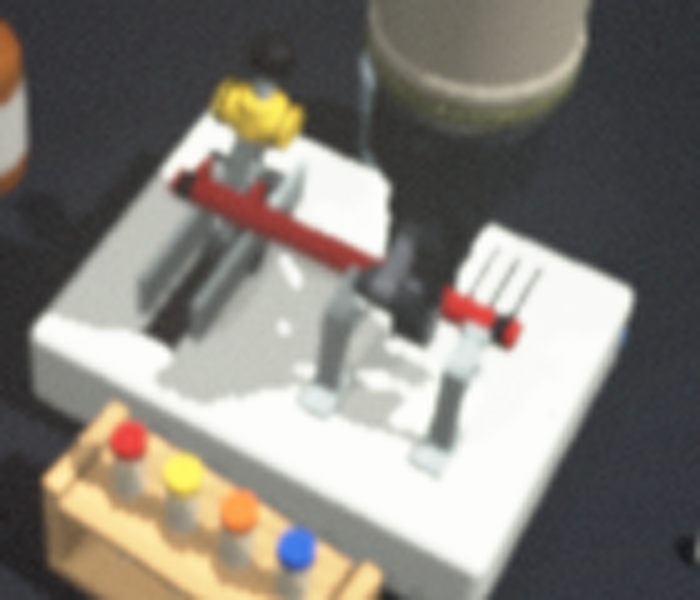

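The bar is clear of the clip mouths, with its right end by the lever at crop (185,182). I'll lift straight up.

Call:
apply_moves(
  plan=[255, 0, 0, -6, 0, 255, 0, 0, -14, 0, 255, 0, 0, -26, 0, 255, 0, 0, -45, 0, 255, 0, 0, -70, 0, 255, 0, 0, -100, 0, 255, 0, 0, -125, 0, 255, 0, 0, -125, 0],
)

```text
t: 10.4
ee_pos: [0.5237, 0.2932, 0.211]
tool_rot: [0.0, 0.781, 0.624, 0.002]
ft_force: [0.2, -0.5, -0.8]
width: 0.014
```

```bash
python3 - <<'E'
from h import *
go((.487,-.236,.208,1.59))
E
```

```text
t 10.4 p [0.5237 0.2932 0.211 ] phi 1.3489 w 0.014 F [ 0.2 -0.5 -0.8] tilt [ 0.004  0.002 -1.   ]
(0.487, -0.236, 0.208, 1.59) -> [-524.3   80.7    1.9] turn -0.241
```

Call:
apply_moves(
  plan=[255, -40, 6, 0, -0.02, 255, -95, 15, 0, -0.04, 255, -152, 24, 0, -0.08, 255, -209, 33, 0, -0.12, 255, -266, 42, 0, -0.15, 255, -323, 51, 0, -0.18, 255, -380, 60, 0, -0.21, 255, -430, 68, 0, -0.24],
)

```text
t: 11.4
ee_pos: [0.4937, -0.1446, 0.2078]
tool_rot: [0.0, 0.701, 0.713, -0.0]
ft_force: [0.6, -0.6, -1.5]
width: 0.0142
```

```bash
python3 - <<'E'
from h import *
go((.487,-.236,.208,1.59),(.487,-.236,.02,1.59),(.487,-.236,-.01,1.59))
im=manip.camera("scene");cv2.imwrite("pics/s3.png",im)
E
```

```text
t 11.4 p [ 0.4937 -0.1446  0.2078] phi 1.5886 w 0.0142 F [ 0.6 -0.6 -1.5] tilt [-0.    -0.001 -1.   ]
(0.487, -0.236, 0.208, 1.59) -> [-91.3  -8.3  -0.1] turn -0.001
(0.487, -0.236, 0.02, 1.59) -> [-91.2  -8.2 187.9] turn -0.001
(0.487, -0.236, -0.01, 1.59) -> [-91.2  -8.2 217.9] turn -0.001
```

Call:
apply_moves(
  plan=[255, -45, -4, 0, 0, 255, -91, -8, 0, 0, 255, -91, -8, 30, 0, 255, -91, -8, 75, 0, 255, -91, -8, 120, 0, 255, -91, -8, 155, 0, 255, -91, -8, 165, 0, 255, -91, -8, 165, 0],
)

```text
t: 12.45
ee_pos: [0.4883, -0.2331, 0.0433]
tool_rot: [-0.0, 0.701, 0.713, 0.0]
ft_force: [-0.2, 0.8, -0.8]
width: 0.0141
```

```bash
python3 - <<'E'
from h import *
go((.487,-.236,-.01,1.59))
a=manip.camera("scene")[150:250,70:230];
cv2.imwrite("pics/g6.png",cv2.resize(a,None,fx=4,fy=4,interpolation=cv2.INTER_CUBIC))
hsv=cv2.cvtColor(a,cv2.COLOR_BGR2HSV);m=cv2.inRange(hsv,np.array((0,150,60)),np.array((6,255,255)))
for c in cv2.findContours(m,cv2.RETR_EXTERNAL,cv2.CHAIN_APPROX_NONE)[0]:
    r=cv2.minAreaRect(c);print(np.round(r[0]+np.array([70,150]),1),np.round(r[1],1))
for z in(.06,.08,.1): print(z,proj("scene",(.487,-.236,z)),proj("scene",(.487,-.284,z)),proj("scene",(.487,-.376,z)))
E
```

```text
t 12.45 p [ 0.4883 -0.2331  0.0433] phi 1.589 w 0.0141 F [-0.2  0.8 -0.8] tilt [-0.  0. -1.]
(0.487, -0.236, -0.01, 1.59) -> [-2.9 -1.4 53.3] turn -0.001
[158.8 190.2] [1.4 2.1]
[150.6 187.8] [8.9 3.6]
[114.8 179.7] [14.6  2.6]
0.06 [146.47144007 191.94404197] [132.4162724  187.95887109] [106.33519257 180.56389992]
0.08 [144.85671706 187.13210519] [130.6328136  183.14829959] [104.24993044 175.75902856]
0.1 [143.19794691 182.18890626] [128.80126206 178.20800622] [102.10964508 170.82737239]
```

View pics/g6.png

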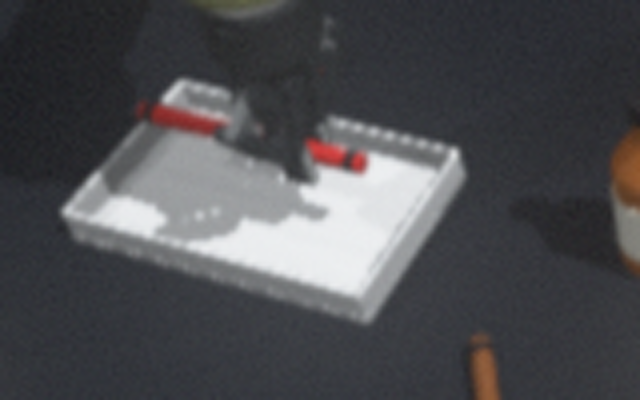

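The scene crop shows the bar held over the tray (crop 140–365, y 105–160), within its walls. Next I'll lower it.

Call:
apply_moves(
  plan=[255, -3, -1, 12, 0, 255, -3, -1, 24, 0, 255, -3, -1, 34, 0, 255, -3, -1, 42, 0, 255, -3, -1, 46, 0, 255, -3, -1, 50, 0, 255, -3, -1, 50, 0, 255, -3, -1, 50, 0],
)

```text
t: 13.5
ee_pos: [0.4875, -0.2364, -0.0068]
tool_rot: [0.0, 0.701, 0.713, 0.0]
ft_force: [0.0, -0.1, -0.7]
width: 0.0139
```

Call:
apply_moves(
  plan=[255, 0, 0, 1, 0, 255, 0, 0, 2, 0, 255, 0, 0, 3, 0, 255, 0, 0, 4, 0, 255, 0, 0, 5, 0, 255, 0, 0, 6, 0, 255, 0, 0, 6, 0, 255, 0, 0, 6, 0],
)

```text
t: 14.5
ee_pos: [0.4874, -0.2365, -0.01]
tool_rot: [0.0, 0.701, 0.713, -0.001]
ft_force: [-17.7, 5.5, 43.6]
width: 0.0137
```

The tips have touched the tray floor (44 N). I'll back off 2 mm and release gently.

Call:
apply_moves(
  plan=[255, 0, 0, -4, 0, 255, 0, 0, -8, 0, 255, 0, 0, -8, 0, 200, 0, 0, -8, 0, 180, 0, 0, -8, 0, 160, 0, 0, -8, 0, 140, 0, 0, -8, 0, 120, 0, 0, -8, 0],
  force=20,
)

```text
t: 15.5
ee_pos: [0.4872, -0.2364, -0.005]
tool_rot: [0.0, 0.701, 0.713, -0.0]
ft_force: [0.6, 0.2, -0.7]
width: 0.0453
```

Call:
apply_moves(
  plan=[90, 0, 0, 0, 0, 90, 0, 0, 0, 0, 90, 0, 0, -15, 0, 90, 0, 0, -40, 0, 90, 0, 0, -80, 0, 90, 0, 0, -130, 0, 90, 0, 0, -180, 0, 90, 0, 0, -230, 0],
)

```text
t: 16.5
ee_pos: [0.4872, -0.2359, 0.2278]
tool_rot: [0.001, 0.7, 0.714, 0.0]
ft_force: [0.0, -0.6, -0.2]
width: 0.0556
```

```bash
python3 - <<'E'
from h import *
go((.464,.188,.22,2.924))
im=manip.camera("scene");cv2.imwrite("pics/s4.png",im);t=manip.camera("top");cv2.imwrite("pics/t4.png",t)
a=cv2.resize(im[150:250,70:230],None,fx=3.5,fy=3.5)
cv2.imwrite("pics/g7.png",a)
for n,i in(("scene",im),("top",t)):
  m=cv2.inRange(cv2.cvtColor(i,cv2.COLOR_BGR2HSV),np.array((0,150,60)),np.array((6,255,255)))
  for c in cv2.findContours(m,cv2.RETR_EXTERNAL,cv2.CHAIN_APPROX_NONE)[0]:
    r=cv2.minAreaRect(c)
    if cv2.contourArea(c)>8: print(n,np.round(r[0],1),np.round(r[1],1),[onz(n,*q,.018).round(3).tolist() for q in cv2.boxPoints(r)])
E
```

```text
t 16.5 p [ 0.4872 -0.2359  0.2278] phi 1.5895 w 0.0556 F [ 0.  -0.6 -0.2] tilt [ 0.001 -0.001 -1.   ]
(0.464, 0.188, 0.22, 2.924) -> [424.3 -15.2   7.5] turn -1.334
scene [265. 268.] [6. 6.] [[0.579, 0.155, 0.018], [0.573, 0.169, 0.018], [0.59, 0.175, 0.018], [0.595, 0.161, 0.018]]
scene [136.5 198.8] [46.6  2.4] [[0.498, -0.357, 0.018], [0.489, -0.361, 0.018], [0.484, -0.205, 0.018], [0.492, -0.202, 0.018]]
scene [142.5 157.5] [19. 15.] [[0.287, -0.421, 0.018], [0.27, -0.372, 0.018], [0.354, -0.319, 0.018], [0.371, -0.365, 0.018]]
top [376.5 222. ] [16. 15.] [[0.377, -0.325, 0.018], [0.378, -0.375, 0.018], [0.325, -0.374, 0.018], [0.324, -0.324, 0.018]]
top [347.5 180.5] [ 3. 29.] [[0.492, -0.205, 0.018], [0.494, -0.303, 0.018], [0.484, -0.303, 0.018], [0.482, -0.205, 0.018]]
top [217. 128.] [4. 4.] [[0.667, 0.197, 0.018], [0.667, 0.183, 0.018], [0.653, 0.183, 0.018], [0.653, 0.197, 0.018]]
```

The bar lies in the tray at x≈0.489, with its red part from y −0.36 to −0.20; both views agree. Next is the collar: I'll check its position against the geometry while moving over.

```bash
python3 - <<'E'
from h import *
t=cv2.imread("pics/t4.png");s=cv2.imread("pics/s4.png")
for n,i,(x,y,w,h) in(("top",t,(190,150,60,60)),("scene",s,(270,180,40,50))):
  m=cv2.inRange(cv2.cvtColor(i,cv2.COLOR_BGR2HSV),np.array((18,150,90)),np.array((35,255,255)))[y:y+h,x:x+w]
  yy,xx=np.nonzero(m);print(n,xx.min()+x,xx.max()+x,yy.min()+y,yy.max()+y,xx.mean()+x,yy.mean()+y)
c=np.array([.5044,.2449]);a=-.218;R=np.array([[np.cos(a),-np.sin(a)],[np.sin(a),np.cos(a)]])
for px in(-.01,0,.01):
  q=[*(c+R@[px-.0388,-.065]),.141];k=[*(c+R@[px-.0545,-.065]),.17];print(px,np.round(q,4),"collar",proj("scene",q),proj("top",q),"knob",proj("scene",k),proj("top",k))
o,p,Rr=state();print(np.round(o["joint_pos"],2));go((.453,.19,.22,2.924))
E
```

```text
top 206 219 177 184 213.33333333333334 179.54166666666666
scene 284 299 197 207 291.3137254901961 202.39215686274508
-0.01 [0.4427 0.192  0.141 ] collar [293.89245219 199.15952642] [210.80105113 187.56296748] knob [297.56670287 187.41744455] [208.47217134 191.73339666]
0 [0.4525 0.1898 0.141 ] collar [291.95377272 201.64003403] [211.61058259 184.370787  ] knob [295.62739542 189.8537525 ] [209.30645471 188.44772826]
0.01 [0.4622 0.1877 0.141 ] collar [289.9904595  204.15206012] [212.41882252 181.18369936] knob [293.66313778 192.3214048 ] [210.13936955 185.16744963]
[ 1.12  0.24 -0.87  1.63  0.19  1.35  0.25]
t 16.6 p [ 0.4898 -0.2365  0.2315] phi 1.5895 w 0.0553 F [-0.1 -0.2 -0.6] tilt [ 0.008 -0.005 -1.   ]
(0.453, 0.19, 0.22, 2.924) -> [427.2 -28.9   9.2] turn -1.335
```

Knob and collar in both views put the pivot at shaker x ≈ +7 mm, so the collar is at about (0.459, 0.188, 0.141) with the lever at its front stop.

Call:
apply_moves(
  plan=[70, 50, -3, 0, -0.16, 70, 105, -7, 0, -0.33, 70, 160, -11, 0, -0.5, 70, 215, -14, 0, -0.67, 70, 270, -17, 0, -0.84, 70, 325, -20, 0, -1.01, 70, 380, -22, 0, -1.18, 70, 425, -23, 0, -1.335],
  force=80,
)

```text
t: 17.6
ee_pos: [0.4559, 0.1903, 0.2255]
tool_rot: [0.001, 0.106, 0.994, -0.0]
ft_force: [0.3, -1.1, -0.2]
width: 0.0618
```

```bash
python3 - <<'E'
from h import *
go((.459,.1885,.22,2.924),(.459,.1885,.107,2.924));print(np.round(state()[0]["joint_pos"],2))
E
```

```text
t 17.6 p [0.4559 0.1903 0.2255] phi 2.9301 w 0.0618 F [ 0.3 -1.1 -0.2] tilt [ 0.001 -0.001 -1.   ]
(0.459, 0.1885, 0.22, 2.924) -> [-3.4 -1.1  5.5] turn 0.006
(0.459, 0.1885, 0.107, 2.924) -> [ -3.2  -1.  118.5] turn 0.006
[ 0.69  0.22 -1.3   1.74  0.22  1.35  0.71]
```

Call:
apply_moves(
  plan=[70, -3, -1, 15, 0.006, 70, -3, -1, 35, 0.006, 70, -3, -1, 55, 0.006, 70, -3, -1, 75, 0.006, 70, -3, -1, 90, 0.006, 70, -3, -1, 103, 0.006, 70, -3, -1, 113, 0.006, 70, -3, -1, 118, 0.006],
)

```text
t: 18.6
ee_pos: [0.4593, 0.1866, 0.1065]
tool_rot: [-0.0, 0.112, 0.994, -0.0]
ft_force: [0.1, 0.2, 0.1]
width: 0.0621
```

```bash
python3 - <<'E'
from h import *
go((.459,.1885,.107,2.924));print(np.round(state()[0]["joint_pos"],2))
im=manip.camera("scene");cv2.imwrite("pics/s5.png",im)
cv2.imwrite("pics/g8.png",cv2.resize(im[170:270,240:360],None,fx=6,fy=6,interpolation=cv2.INTER_CUBIC))
E
```

```text
t 18.6 p [0.4593 0.1866 0.1065] phi 2.9179 w 0.0621 F [0.1 0.2 0.1] tilt [-0. -0. -1.]
(0.459, 0.1885, 0.107, 2.924) -> [ 0.7  1.8 -0.5] turn -0.006
[ 0.56  0.37 -1.19  1.89  0.38  1.14  0.58]
```

View pics/g8.png

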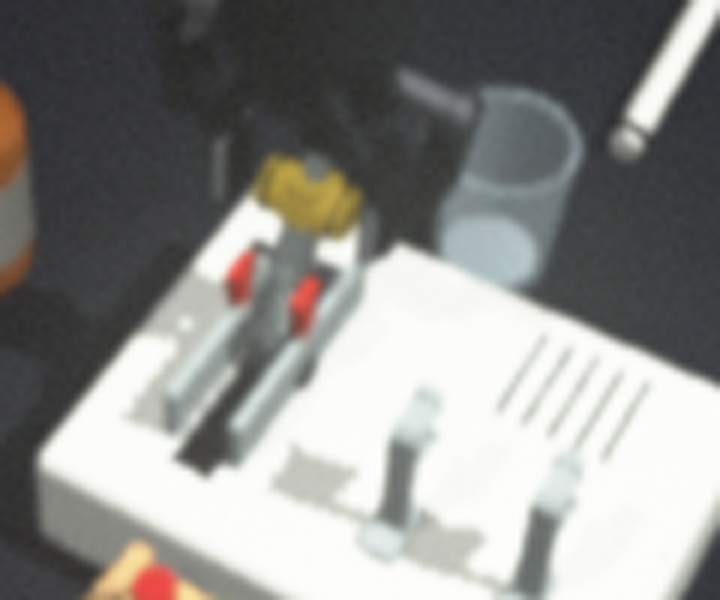

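The collar (crop 310,195) sits between the two fingertips, at about (220,200) and (372,248), so I'll close.

Call:
apply_moves(
  plan=[100, 0, 1, 0, 0, 120, 0, 1, 0, 0, 140, 0, 1, 0, 0, 170, 0, 1, 0, 0, 200, 0, 1, 0, 0, 255, 0, 1, 0, 0, 255, 0, 1, 0, 0, 255, 0, 1, 0, 0],
  force=80,
)

```text
t: 19.65
ee_pos: [0.4604, 0.1901, 0.1084]
tool_rot: [0.001, 0.111, 0.994, 0.002]
ft_force: [1.1, 7.8, 4.0]
width: 0.039
```

```bash
python3 - <<'E'
from h import *
o,p,R=state();a0=-.5
go()
sx=np.array([.9763,-.2163,0])
for L,a in((.012,-.5),(.0125,-.4),(.0125,-.3),(.0125,-.2),(.0125,-.1),(.0125,0),(.0125,.1),(.0125,.2),(.0125,.3),(.0125,.4),(.0125,.5),(.0125,.55),(0,.5)):
    d=((.081+L)*np.sin(a)-.081*np.sin(a0))*sx+np.array([0,0,(.081+L)*np.cos(a)-.081*np.cos(a0)])
    print(L,a,np.round(R.T@d*1000,1))
E
```

```text
t 19.65 p [0.4604 0.1901 0.1084] phi 2.9194 w 0.039 F [1.1 7.8 4. ] tilt [ 0.003  0.004 -1.   ]
0.012 -0.5 [  5.7   0.  -10.5]
0.0125 -0.4 [ -2.5   0.1 -15. ]
0.0125 -0.3 [-11.2   0.1 -18.2]
0.0125 -0.2 [-20.3   0.2 -20.5]
0.0125 -0.1 [-29.5   0.2 -21.9]
0.0125 0 [-38.9   0.3 -22.3]
0.0125 0.1 [-48.2   0.3 -21.8]
0.0125 0.2 [-57.5   0.3 -20.4]
0.0125 0.3 [-66.5   0.4 -18.1]
0.0125 0.4 [-75.3   0.4 -14.9]
0.0125 0.5 [-83.7   0.4 -10.8]
0.0125 0.55 [-87.7   0.4  -8.4]
0 0.5 [-77.7   0.3   0.2]
```

Call:
apply_moves(
  plan=[255, 1, 1, -2, 0, 255, 2, 2, -4, 0, 255, 3, 2, -6, 0, 255, 4, 2, -8, 0, 255, 5, 2, -10, 0, 255, 6, 2, -12, 0, 255, 6, 2, -12, 0, 255, 6, 2, -12, 0],
)

```text
t: 20.65
ee_pos: [0.4548, 0.1914, 0.1193]
tool_rot: [0.001, 0.112, 0.994, 0.001]
ft_force: [5.7, 3.9, -5.7]
width: 0.0389
```

```bash
python3 - <<'E'
from h import *
go()
im=manip.camera("scene");cv2.imwrite("pics/s6.png",im)
for f in("s5","s6"):
  i=cv2.imread(f"pics/{f}.png");m=cv2.inRange(cv2.cvtColor(i,cv2.COLOR_BGR2HSV),np.array((18,120,60)),np.array((35,255,255)))[180:230,270:310]
  yy,xx=np.nonzero(m);print(f,len(xx),xx.mean()+270,yy.mean()+180,yy.min()+180,yy.max()+180)
E
```

```text
t 20.65 p [0.4548 0.1914 0.1193] phi 2.918 w 0.0389 F [ 5.7  3.9 -5.7] tilt [ 0.002  0.001 -1.   ]
s5 124 290.8790322580645 202.3709677419355 196 208
s6 115 291.2173913043478 197.69565217391303 192 203
```

The collar is up: the measured lift is about 12 mm, and 6.5 N along the lever matches the spring. Next I'll arc the lever through the gate.

Call:
apply_moves(
  plan=[255, -5.5, 0, -2.8, 0, 255, -11, 0, -5.1, 0, 255, -17, 0, -7.3, 0, 255, -22.5, 0, -8.8, 0, 255, -28, 0, -9.9, 0, 255, -33.5, 0, -10.8, 0, 255, -39, 0, -11.2, 0, 255, -45, 0, -11.4, 0],
)

```text
t: 21.7
ee_pos: [0.495, 0.1822, 0.128]
tool_rot: [-0.003, 0.11, 0.994, 0.001]
ft_force: [-1.6, 11.5, -25.3]
width: 0.0389
```

```bash
python3 - <<'E'
from h import *
go()
im=manip.camera("scene");cv2.imwrite("pics/s7.png",im)
m=cv2.inRange(cv2.cvtColor(im,cv2.COLOR_BGR2HSV),np.array((18,120,60)),np.array((35,255,255)))[180:240,260:320]
yy,xx=np.nonzero(m);print(len(xx),xx.mean()+260,yy.mean()+180,yy.min()+180,yy.max()+180, proj("scene",(.4971,.180,.163)))
E
```

```text
t 21.7 p [0.495  0.1822 0.128 ] phi 2.9203 w 0.0389 F [ -1.6  11.5 -25.3] tilt [-0.006  0.002 -1.   ]
89 282.6629213483146 207.04494382022472 200 212 [283.0794447  207.46674272]
```

The collar is being pulled against its top stop (25 N down), so the arc is too high. I'll lower about 4.5 mm and carry on.

Call:
apply_moves(
  plan=[255, 0, 0, 2.5, 0, 255, 0, 0, 4, 0, 255, -4, 0, 4.2, 0, 255, -8, 0, 4.6, 0, 255, -12, 0, 5.2, 0, 255, -16, 0, 6, 0, 255, -20, 0, 7, 0, 255, -20, 0, 7, 0],
)

```text
t: 22.75
ee_pos: [0.5165, 0.1777, 0.1229]
tool_rot: [-0.001, 0.111, 0.994, 0.001]
ft_force: [-0.4, 6.4, -6.6]
width: 0.0388
```

```bash
python3 - <<'E'
from h import *
go()
im=manip.camera("scene");cv2.imwrite("pics/s8.png",im)
m=cv2.inRange(cv2.cvtColor(im,cv2.COLOR_BGR2HSV),np.array((18,120,60)),np.array((35,255,255)))[180:240,260:320]
yy,xx=np.nonzero(m);print(len(xx),xx.mean()+260,yy.mean()+180,yy.min()+180,yy.max()+180)
E
```

```text
t 22.75 p [0.5165 0.1777 0.1229] phi 2.9191 w 0.0388 F [-0.4  6.4 -6.6] tilt [-0.002  0.002 -1.   ]
62 278.2903225806452 215.4193548387097 209 220
```

Fitting the arc through the measured points puts the lever at about joint 0.79. I'll continue to the far stop.

Call:
apply_moves(
  plan=[255, -4, 0, 1.3, 0, 255, -8, 0, 2.8, 0, 255, -12, 0, 4.5, 0, 255, -15, 0, 6, 0, 255, -18, 0, 7.5, 0, 255, -20, 0, 8.5, 0, 255, -22, 0, 9.5, 0, 255, -22, 0, 9.5, 0],
)

```text
t: 23.8
ee_pos: [0.5324, 0.1744, 0.1128]
tool_rot: [-0.006, 0.109, 0.994, -0.0]
ft_force: [-26.1, 5.0, 7.7]
width: 0.0389
```

```bash
python3 - <<'E'
from h import *
go()
im=manip.camera("scene");cv2.imwrite("pics/s9.png",im)
m=cv2.inRange(cv2.cvtColor(im,cv2.COLOR_BGR2HSV),np.array((18,120,60)),np.array((35,255,255)))[180:250,250:320]
yy,xx=np.nonzero(m);print(len(xx),xx.mean()+250,yy.mean()+180,yy.min()+180,yy.max()+180)
E
```

```text
t 23.8 p [0.5324 0.1744 0.1128] phi 2.9228 w 0.0389 F [-26.1   5.    7.7] tilt [-0.011  0.    -1.   ]
37 278.5945945945946 222.78378378378378 218 227
```

The lever is at its far stop: 26 N against it, and the angle from geometry is 0.50 rad. Next I'll lower the collar along the lever.

Call:
apply_moves(
  plan=[255, 1, 0, 2, 0, 255, 2, 0, 4, 0, 255, 3, 0, 6, 0, 255, 4, 0, 8, 0, 255, 4.5, 0, 9, 0, 255, 5, 0, 10, 0, 255, 5, 0, 10, 0, 255, 5, 0, 10, 0],
)

```text
t: 24.85
ee_pos: [0.5274, 0.1756, 0.1032]
tool_rot: [-0.006, 0.109, 0.994, -0.001]
ft_force: [-28.5, 6.0, 11.7]
width: 0.0389
```

```bash
python3 -c "
from h import *
go()"
```

```text
t 24.85 p [0.5274 0.1756 0.1032] phi 2.9228 w 0.0389 F [-28.5   6.   11.7] tilt [-0.011 -0.    -1.   ]
```

Call:
apply_moves(
  plan=[255, 1.5, 0, 1, 0, 255, 2, 0, 1, 0, 220, 2, 0, 1, 0, 150, 2, 0, 1, 0, 100, 2, 0, 1, 0, 70, 2, 0, 1, 0, 60, 2, 0, 1, 0, 60, 2, 0, 1, 0],
)

```text
t: 25.85
ee_pos: [0.5323, 0.1728, 0.1029]
tool_rot: [0.0, 0.112, 0.994, -0.0]
ft_force: [0.3, -0.1, 0.5]
width: 0.0653
```

Call:
apply_moves(
  plan=[60, 2, 0, -8, 0, 60, 2, 0, -20, 0, 60, 2, 0, -40, 0, 60, 2, 0, -65, 0, 60, 2, 0, -95, 0, 60, 2, 0, -125, 0, 60, 2, 0, -140, 0, 60, 2, 0, -140, 0],
)

```text
t: 26.85
ee_pos: [0.5306, 0.1737, 0.2439]
tool_rot: [0.001, 0.112, 0.994, 0.0]
ft_force: [-0.3, -0.2, -0.5]
width: 0.0652
```

Call:
apply_moves(
  plan=[60, 0, -40, 0, 0, 60, 0, -90, 0, 0, 60, 0, -145, 0, 0, 60, 0, -200, 0, 0, 60, 0, -250, 0, 0, 60, 0, -300, 0, 0, 60, 0, -340, 0, 0, 60, 0, -340, 0, 0],
)

```text
t: 27.85
ee_pos: [0.453, -0.1615, 0.2417]
tool_rot: [-0.001, 0.115, 0.993, 0.0]
ft_force: [0.5, -0.4, 0.4]
width: 0.0657
```

```bash
python3 - <<'E'
from h import *
go()
im=manip.camera("scene");cv2.imwrite("pics/s10.png",im);t=manip.camera("top");cv2.imwrite("pics/t10.png",t)
pts={}
for n,i,(x,y,w,h) in(("top",t,(190,140,60,60)),("scene",im,(255,185,60,55))):
  m=cv2.inRange(cv2.cvtColor(i,cv2.COLOR_BGR2HSV),np.array((18,150,70)),np.array((35,255,255)))[y:y+h,x:x+w]
  yy,xx=np.nonzero(m);print(n,len(xx),xx.min()+x,xx.max()+x,yy.min()+y,yy.max()+y,xx.mean()+x,yy.mean()+y);pts[n]=(xx.mean()+x,yy.mean()+y)
print(tri(pts["scene"],pts["top"]))
sx=np.array([.9763,-.2163,0]);pv=np.array([.4971,.18,.07])
for a in(.4,.5):
  for L in(0,.006,.014): q=pv+sx*(.081+L)*np.sin(a)+[0,0,(.081+L)*np.cos(a)];print(a,L,q.round(3),proj("scene",q),proj("top",q))
A=cv2.resize(im[150:310,70:380],None,fx=2.5,fy=2.5,interpolation=cv2.INTER_CUBIC);cv2.imwrite("pics/g9.png",A)
E
```

```text
t 27.85 p [ 0.453  -0.1615  0.2417] phi 2.9116 w 0.0657 F [ 0.5 -0.4  0.4] tilt [-0.002  0.001 -1.   ]
top 76 212 224 156 164 218.32894736842104 160.06578947368422
scene 51 275 285 218 228 280.6078431372549 223.05882352941177
(array([0.52625084, 0.17768565, 0.13667441]), np.float64(0.012073008843610209))
0.4 0 [0.528 0.173 0.145] [276.1582316  220.96827767] [217.70283371 159.66843007]
0.4 0.006 [0.53  0.173 0.15 ] [275.69343555 220.14285157] [217.7361465  158.60382625]
0.4 0.014 [0.533 0.172 0.158] [275.06488589 219.02661729] [217.78106557 157.16831108]
0.5 0 [0.535 0.172 0.141] [274.55114671 223.92055317] [218.38306245 157.57659478]
0.5 0.006 [0.538 0.171 0.146] [273.95556804 223.33172341] [218.46992718 156.35118786]
0.5 0.014 [0.542 0.17  0.153] [273.14985173 222.53513722] [218.58697447 154.69999362]
```

View pics/g9.png

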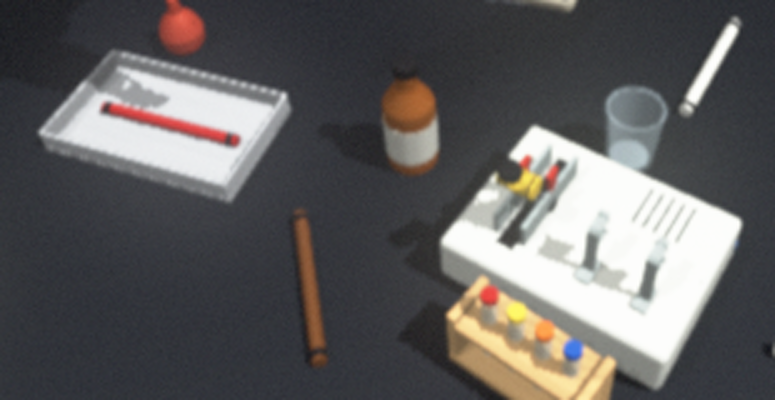

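The picture shows the bar lying in the tray (crop 105–240), bystanders upright, and the lever thrown towards the back with knob and collar at about (518,178). One last zoom to check lever and collar.

```bash
python3 - <<'E'
from h import *
im=cv2.imread("pics/s10.png");t=cv2.imread("pics/t10.png");t0=cv2.imread("pics/t4.png")
f=lambda i,x,y:cv2.resize(i[y:y+40,x:x+33],(264*1,320),interpolation=cv2.INTER_CUBIC)
cv2.imwrite("pics/g10.png",np.hstack([f(im,262,202),f(t,202,142),f(t0,200,160)]))
for n,i,(x,y,w,h) in(("top",t,(208,140,20,20)),("scene",im,(264,205,24,28))):
  g=cv2.cvtColor(i,cv2.COLOR_BGR2GRAY)[y:y+h,x:x+w];yy,xx=np.nonzero(g<45);print(n,len(xx),xx.mean()+x,yy.mean()+y,xx.min()+x,xx.max()+x,yy.min()+y,yy.max()+y)
sx=np.array([.9763,-.2163,0]);pv=np.array([.4971,.18,.07])
for a in(.3,.4,.5):
  q=pv+sx*.113*np.sin(a)+[0,0,.113*np.cos(a)];print("knob",a,proj("scene",q),proj("top",q))
for n,u in(("beaker",(.3443,.2487,.08)),("bottle",(.4255,.0123,.08)),):print(n,proj("top",u))
d=cv2.absdiff(t,cv2.imread("pics/top0.png")).max(2)
for n,(x,y,w,h) in dict(beaker=(182,208,26,26),bottle=(257,184,26,26),bulb=(366,210,26,24),rack=(180,110,52,36)).items():print(n,(d[y:y+h,x:x+w]>60).sum())
E
```

```text
<stdin>:6: RuntimeWarning: Mean of empty slice.
  ret = ret.dtype.type(ret / rcount)
Traceback (most recent call last):
ValueError: zero-size array to reduction operation minimum which has no identity
```

View pics/g10.png

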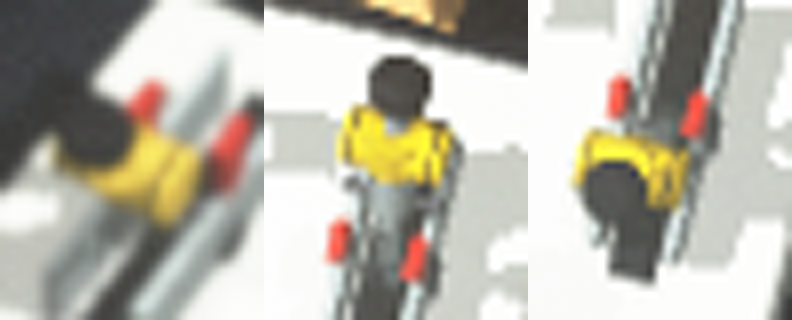

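```bash
python3 - <<'E'
from h import *
t=cv2.imread("pics/t10.png")
sx=np.array([.9763,-.2163,0]);pv=np.array([.4971,.18,.07])
print("knob measured",tri((273.5,218),(218.8,153)))
for a in(.3,.4,.5):
  q=pv+sx*.113*np.sin(a)+[0,0,.113*np.cos(a)];print("knob",a,q.round(3),proj("scene",q).round(1),proj("top",q).round(1))
# collar lower edge (towards -x) in top for L: rim point nearest camera, 12 mm below/ahead of centre
for L in(0,.005,.01,.014):
  for a in (.45,.5):
    c=pv+sx*(.081+L)*np.sin(a)+[0,0,(.081+L)*np.cos(a)];r=[proj("top",c+.012*(np.cos(b)*sx+[0,0,np.sin(b)]))[1] for b in np.linspace(0,6.28,60)];print(L,a,"rows",round(min(r),1),round(max(r),1))
d=cv2.absdiff(t,cv2.imread("pics/top0.png")).max(2)
for n,(x,y,w,h) in dict(beaker=(182,208,26,26),bottle=(257,184,26,26),bulb=(366,210,26,24),rack=(180,110,52,36)).items():print(n,(d[y:y+h,x:x+w]>60).sum())
E
```

```text
knob measured (array([0.54278942, 0.16955278, 0.17118316]), np.float64(0.0030813312234916094))
knob 0.3 [0.53  0.173 0.178] [276.  212.4] [216.9 157.1]
knob 0.4 [0.54  0.17  0.174] [273.6 216.4] [217.9 153.9]
knob 0.5 [0.55  0.168 0.169] [271.3 220.7] [218.9 150.9]
0 0.45 rows 154.7 162.4
0 0.5 rows 153.7 161.4
0.005 0.45 rows 153.8 161.5
0.005 0.5 rows 152.7 160.4
0.01 0.45 rows 152.8 160.6
0.01 0.5 rows 151.6 159.4
0.014 0.45 rows 152.0 159.8
0.014 0.5 rows 150.8 158.6
beaker 0
bottle 0
bulb 624
rack 0
```

```bash
python3 -c "
from h import *
go();print(manip.close_job())"
```

```text
t 27.95 p [ 0.4543 -0.1578  0.2421] phi 2.9172 w 0.0652 F [1.4 1.5 0.5] tilt [-0.001  0.001 -1.   ]
the job is handed in; nothing more can be done
None
```

I carried out the whole job in the order asked and handed it in at about 28 s. The red bar is out of its clips and lying in the tray. The lever is at its far stop, and the collar is lowered and released there.

**What the last checks showed**
- **Bar:** both camera views put it inside the tray, at x ≈ 0.489 m with the red part from y ≈ −0.36 to −0.20 m. When lowering it, the fingertips touched the tray floor with about 44 N. I then raised the arm slightly and let the bar drop the last centimetre or so.
- **Lever:** it stopped hard with about 26 N pushing against it. The arm's measured positions gave a lean of about 0.5 rad, which is the far stop. The knob in the images gave about 0.43 rad with my earlier pivot estimate. The two agree if the pivot is some 7 mm further forward, and I did not push the lever again after letting go.
- **Collar:** about 3.4 N of spring force was left just before release, close to the 4 N given for home. The last top view fits it being down, with part of the lever visible between collar and knob.
- **Bystanders:** beaker, bottle and rack did not change in the top view. The bulb's check failed because the top view had changed there, probably the arm or its shadow. In the scene view it stands upright where it was.

**What disagreed:** the fingertips were really about 37 mm higher than the reported tool position implies. The first attempt to grip the bar closed on nothing above it, and I corrected for this from the pictures.

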